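Tip the drained test-tube rack back onto its feet and park it

TASK

The long white test-tube rack has been stood on end to drain. With the fingertips, push it over so that it comes down on its rubber feet with its tube holes facing up, then push it along the bench until its long side lies flush along the front of the low raised steel shelf at the back, nowhere past the shelf's ends. Only push the rack, never pick it up, and leave the short rack, the bottles and the glassware where they stand; finish with the hand clear.

Things in the scene. Friction and masses are not known exactly. Their poses are not given: they have to be found in the camera images.
- rack: long white plastic test-tube rack, 200 long x 75 wide x 80 mm tall on its feet, ~0.3 kg, stood on end. Origin: centre of the end it stands on. z axis: along its length (up at the start). x axis: out through its underside, a plate without holes with four dark rubber feet at x = +40 mm; the top plate with 2 x 6 round holes is at x = -40 mm. y axis: across its width (long sides at y = +-37.5 mm)
- rack_mid (a point): centre of the long rack (its own 0, 0, 100 mm): 100 mm up at the start, 40 mm once on its feet. The rack must topple towards its own +x (feet side); pushed high up it does so by itself once leant about 22 degrees, and then lies along the direction of the fall with its centre roughly 140 mm from where it stood (it may skid a few cm)
- shelf: low raised steel shelf fixed on the bench behind the rack, 140 deep (x) x 500 long (y) x 40 mm high, two bottles standing on it. Origin: centre of its underside. Its x axis points away from the robot, its y axis along its length; the upright front face is at its x = -70 mm, so the long rack flush against it has its centre at x = -107.5 mm in the shelf's frame
- short_rack: white test-tube rack of the same kind, but 140 mm long and already on its feet (75 wide, 80 mm tall), to the left; leave it. Origin: centre of its underside; x axis along its length
- reagent_a: amber reagent bottle on the shelf's right part, 60 diameter x 120 mm tall; origin: centre of its underside; leave it
- reagent_b: white reagent bottle with a blue cap on the shelf's left part, 60 diameter x 120 mm tall; origin: centre of its underside; leave it
- beaker: glass beaker on the bench at the right, 70 diameter x 90 mm tall; origin: centre of its underside; leave it
- flask: conical flask on the bench at the right, 84 diameter x 110 mm tall; origin: centre of its underside; leave it
- jar: white jar with a blue cap on the bench at the left, 54 diameter x 65 mm tall; origin: centre of its underside; leave it
- vial: small amber vial on the bench at the left, 32 diameter x 50 mm tall; origin: centre of its underside; leave it
Things that resemble listed ones, but are neither listed nor needed, are in the scene too. Leave any purple look-alike of the rack alone. Leave any red look-alike of the reagent_a alone.

How it is judged:
On the way:
1. the long rack has come down onto its feet, holes up (angle between rack's own x axis and vertical above 3.05 rad and height (world z) of rack_mid below 0.045 m), for 0.2 s.
At the end, for the whole second after the job is handed in: the long rack stands at rest on its feet on the bench, holes up (within 5 degrees), its long side along the shelf's front within 4 degrees and its centre within 7 mm of flush, its ends not past the shelf's ends by more than 3 mm; the other things are upright (all of step 1 and x of rack_mid in the frame of shelf above -0.1145 m and y of rack_mid in the frame of shelf between -0.153 and 0.153 m and angle between the z axis of rack and the y axis of shelf, either way round below 0.07 rad and linear speed of rack below 0.02 m/s and angle between each of short_rack, reagent_a, reagent_b, beaker, flask, jar, vial's own z axis and vertical below 0.15 rad); the robot touches nothing.
It fails at once if the long rack is lifted or carried (clear of the bench by about 3 cm) (height (world z) of rack above 0.07 m or height (world z) of rack_mid above 0.13 m).
It fails at once if another thing is shifted by more than 25 mm (distance of any of short_rack, reagent_a, reagent_b, beaker, flask, jar, vial from where it was at the start of the episode above 0.025 m).
It also fails if it takes over 53 s, if anything falls off the work surface, if the arm or the gripper's body presses on something with over 40 N, if the wrist force passes 120 N, or if a joint passes its speed limit or range.

ROBOT

A 7-joint arm with a two-finger parallel gripper is mounted at the origin on the work surface. World frame = base frame: x ahead of the robot, y to its left, z up, the work surface at z = 0. Lengths are in m, angles in rad, forces in N, time in s.
With the tool pointing down it reaches from about 0.4 to 0.85 m from the base axis. Payload 10.4 kg.
Tool frame: the origin (TCP) lies on the mounting face of the last link; the fingertips stand r.tips_ahead ahead of it and the grasp point (between the pads) lies 164 mm ahead of it (r.tips_ahead is the distance from the TCP to the fingertips, in m); z points along the fingers, y is the line along which they close (so a half turn about z gives the same grasp; the last joint's range is limited). The gripper opens to 87 mm and grips with 3 to 60 N. Pads are 19 mm wide; open, the fingers measure 117 mm over their backs; the gripper's body (75 mm by 190 mm) begins 51 mm behind the grasp point.
Start: joints at [1.233, 0.332, -0.065, 1.46, 0.022, 1.35, -0.088], TCP at [0.194, -0.594, 0.405] pointing down, gripper open.
Joint ranges: [-2.6, 2.6], [-0.5, 2.12], [-1.47, 1.34], [0.16, 2.42], [-1.27, 4.41], [0.06, 2.06], [-2.6, 2.6]. Speed limits (rad/s): [2.22, 2.22, 2.79, 2.79, 3.14, 3.14, 3.14].

INTERFACE

Orientations are given as a unit quaternion [x, y, z, w].
In Python, from bench import telemetry, imaging, job, r gives the robot as it stands.
- The arm moves only by the tool move_arm, never from a script. Its argument "steps" is a list of rows, each an object of numbers: "dx", "dy", "dz": the shift along the tool's x, y, z in cm; "spin": the turn about the tool's z in rad. In form: [{"dx": .., "dy": .., "dz": .., "spin": ..}, ...]. A call has 1 to 12 rows; each row shifts and turns the commanded pose from where the row before left it, along the tool's axes as they then stand; what a row does not reach is not made up. A row lasts 1/10 s, in which the tool goes at most 50 mm and 8.59 degrees, less where a joint would pass 70% of its speed; a pose out of reach is approached as far as the arm can. A call with a gripper value outside its range is refused whole. "claw" is the finger opening in cm, from 0 to 8.7, set as the call begins (left out, the last holds). The fingers move at their own pace and stop on an object; "squeeze" is the grip in N (left out, the last holds). Time passes only in rows, so rows that do not move let the fingers close. It gives the time, the measured TCP pose, the force, the opening and the grip force at its end, in the units of the state.
- telemetry.read_state(): the state, without advancing time (a new reading comes with each control period).
- imaging.camera(name): name is "side" or "top"; returns a dict with "img" (480x640x3 uint8, red, green, blue), "camera_matrix" (3x3 intrinsics, pixels), "D" ([k1, k2, p1, p2, k3] as OpenCV has them; the pictures are not rectified), "R" (3x3) and "t" (3): a world point X has camera coordinates R X + t. Camera axes: x right, y down, z forward; pixel columns grow to the right and rows downward; lengths in m; the calibration is good to about 2 mm. A picture is of the moment at which its call begins. There is no depth.
- job.close_job(): hands the job in; it is judged then, once.
The state is a dict: "time": time; "joint_positions": joint angles; "joint_vel": joint speeds; "joint_torque": joint torques, N m; "ee_pos": TCP position; "eef_rot": TCP orientation; "ft_force": force on the tool from outside, world axes, zero at the start; "torque": the same for the moment, N m; "width": finger opening in m; "grip_force": force on a finger pad.
Only numpy, scipy, OpenCV 4.12 (cv2) and the standard library are available. Lean on these libraries where they do the work, as an engineer would, in place of code of your own. Each camera call takes 0.05 s, during which the arm holds its last target. There are 200 camera calls.

## Working session

There is one attempt and no reset: what is moved stays moved. The work goes in short steps, Python scripts to look and compute and a tool call to move; the robot and the scene stay as the last step left them, time stands still between calls to the robot, and variables do not carry over. Pictures are saved under pics/ and viewed, at most 10 in all, crops included, and the job is handed in when it is done.

Besides the shell and the picture viewer there is one more tool, called after ">>>" as name(argument=value, ...), one argument or row to a line, values as JSON. move_arm: Moves the arm, as the interface text tells. Its arguments: {"type":"object","properties":{"steps":{"type":"array","items":{"type":"object","properties":{"dx":{"type":"number"},"dy":{"type":"number"},"dz":{"type":"number"},"spin":{"type":"number"}}}},"claw":{"type":"number"},"squeeze":{"type":"number"}},"required":["steps"]}

```bash
mkdir -p pics; cat > h.py <<'E'
import numpy as np, cv2, json
from bench import telemetry, imaging, job, r
def snap(n,f):
    c=imaging.camera(n); cv2.imwrite(f'pics/{f}.png',c['img'][:,:,::-1])
    np.savez(f'{n}.npz',**{k:np.array(v) for k,v in c.items()}); return c
def back(c,uv,z):
    K=np.array(c['camera_matrix']);R=np.array(c['R']);t=np.array(c['t'])
    p=cv2.undistortPoints(np.array(uv,float).reshape(-1,1,2),K,np.array(c['D'])).reshape(-1,2)
    o=-R.T@t; d=np.c_[p,np.ones(len(p))]@R
    return o+d*((np.broadcast_to(z,len(p))-o[2])/d[:,2])[:,None]
def proj(c,X):
    return cv2.projectPoints(np.array(X,float).reshape(-1,1,3),cv2.Rodrigues(np.array(c['R']))[0],np.array(c['t']),np.array(c['camera_matrix']),np.array(c['D']))[0].reshape(-1,2)
E
python3 - <<'E'
from h import *
for n in('top','side'):
    c=snap(n,n+'0'); print(n,-np.array(c['R']).T@np.array(c['t']),np.round(c['R'],2).tolist())
s=telemetry.read_state(); print(s,r.tips_ahead)
E
```

```text
top [0.33079288 0.0163786  1.19887216] [[-0.01, -1.0, 0.0], [-0.98, 0.01, -0.18], [0.18, -0.01, -0.98]]
side [0.23100533 0.6987996  0.87049767] [[-0.91, -0.41, 0.02], [-0.31, 0.64, -0.7], [0.28, -0.65, -0.71]]
{'time': 0.1, 'joint_positions': array([ 1.23336849,  0.33278858, -0.06469059,  1.46087243,  0.02159921,
        1.34991464, -0.08850033]), 'joint_vel': array([ 0.00035689, -0.00216508,  0.00013706, -0.00341942, -0.0012919 ,
        0.00093462, -0.00097582]), 'joint_torque': array([ 2.08134181e-03, -6.24550867e+01,  2.51723255e-02, -3.90715599e+01,
       -6.14098250e-02,  3.65737639e-02,  1.02298287e-05]), 'ee_pos': array([ 0.19349583, -0.59416231,  0.40403867]), 'eef_rot': array([ 9.87634993e-01,  1.56769599e-01, -1.31551970e-04, -6.30253411e-04]), 'ft_force': array([0.69436449, 0.31381406, 0.52632685]), 'torque': array([-0.04348715,  0.00820674, -0.00384395]), 'grip_force': 0.0, 'width': 0.08674793438156292} 0.1822
```

View pics/top0.png

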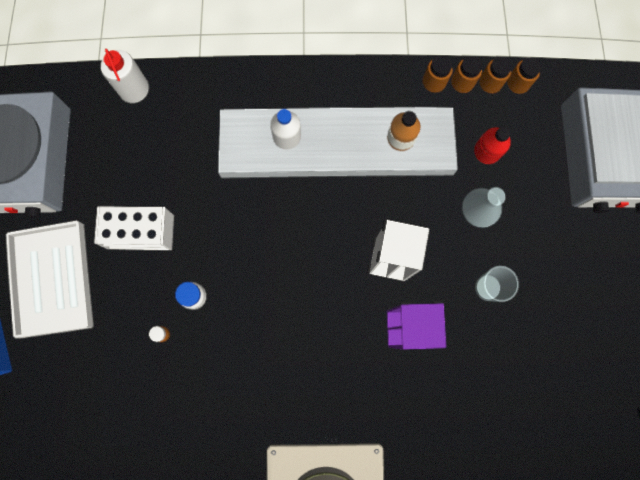

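View pics/side0.png

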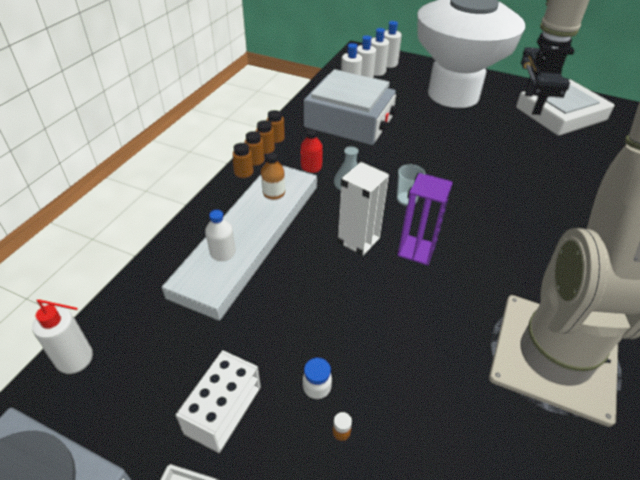

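```bash
python3 - <<'E'
import cv2
a=cv2.imread('pics/top0.png')[205:295,350:450];b=cv2.imread('pics/side0.png')[150:265,320:465]
a=cv2.resize(a,(440,396),interpolation=2);b=cv2.resize(b,None,fx=396/115,fy=396/115,interpolation=2)
o=cv2.hconcat([a,b]);print(o.shape);cv2.imwrite('pics/crop0.png',o[:, :800] if o.shape[1]<=800 else cv2.resize(o,(800,int(396*800/o.shape[1]))))
E
```

```text
(396, 939, 3)
```

View pics/crop0.png

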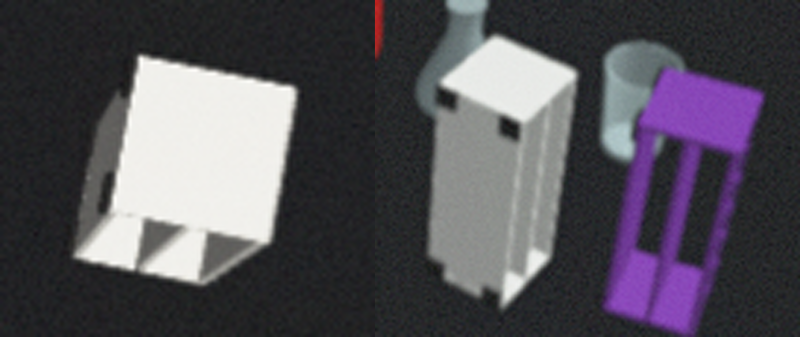

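```bash
python3 - <<'E'
from h import *
c=dict(np.load('top.npz'))
uv=np.array([(140,56),(297,89),(270,241),(112,212)])/3.749+[350,205]
P=back(c,uv,.2);print('rack top',P.round(4).tolist(),P.mean(0).round(3),'z.195 corr')
print('edges',np.linalg.norm(np.roll(P,-1,0)-P,axis=1))
n=P[0]+P[3]-P[1]-P[2];print('fall dir deg from +y (toward +x)',np.degrees(np.arctan2(n[0],n[1])))
m=P[0]-P[3];print(np.degrees(np.arctan2(-m[1],m[0])))
S=back(c,[(219,176.5),(457,175),(219,110),(454,108)],.04);print('shelf',S.round(4).tolist(),'front bottom',back(c,[(220,178),(457.5,176.5)],0).round(3))
print('purple',back(c,[(401,305),(444,304),(446,348),(403,349)],.2).round(3).tolist())
print('bottles base',back(c,[(287,138),(403,140)],.04).round(3).tolist())
print('beaker rim',back(c,[(501,284)],.09).round(3),'flask',back(c,[(482,208)],0.03).round(3),'short',back(c,[(96,208),(165,208),(165,246),(96,244)],.08).round(3).tolist())
print('jar',back(c,[(190,294)],.065).round(3))
E
```

```text
rack top [[0.5342, -0.1114, 0.2], [0.5177, -0.1853, 0.2], [0.446, -0.1695, 0.2], [0.4605, -0.0961, 0.2]] [ 0.49  -0.141  0.2  ] z.195 corr
edges [0.07563749 0.0734327  0.07479613 0.07530872]
fall dir deg from +y (toward +x) 11.869797418671642
11.768303899517013
shelf [[0.6623, 0.2147, 0.04], [0.6616, -0.282, 0.04], [0.81, 0.2189, 0.04], [0.8114, -0.2852, 0.04]] front bottom [[ 0.67   0.219  0.   ]
 [ 0.67  -0.293  0.   ]]
purple [[0.385, -0.131, 0.2], [0.385, -0.206, 0.2], [0.31, -0.206, 0.2], [0.31, -0.132, 0.2]]
bottles base [[0.745, 0.073, 0.04], [0.739, -0.171, 0.04]]
beaker rim [[ 0.428 -0.345  0.09 ]] flask [[ 0.593 -0.334  0.03 ]] short [[0.589, 0.458, 0.08], [0.587, 0.315, 0.08], [0.511, 0.312, 0.08], [0.516, 0.454, 0.08]]
jar [[0.417 0.263 0.065]]
```

>>> move_arm(
  claw=0,
  steps=[
    {"dx": 3.1,"dy": -2.2},
    {"dx": 3.2,"dy": -2.2},
    {"dx": 3.2,"dy": -2.2},
    {"dx": 3.2,"dy": -2.2},
    {"dx": 3.2,"dy": -2.2},
    {"dx": 3.2,"dy": -2.2},
    {"dx": 3.2,"dy": -2.2},
    {"dx": 3.2,"dy": -2.2},
    {"dx": 3.2,"dy": -2.2},
    {"dx": 3.1,"dy": -2.2},
    {"dx": 3.1,"dy": -2.2},
    {"dx": 3.1,"dy": -2.2},
  ],
)

```text
$.steps[0]: bad value
```

>>> move_arm(
  steps=[
    {"spin": 0.13},
    {"spin": 0.13},
    {"spin": 0.13},
    {"spin": 0.13},
    {},
  ],
)

```text
$.steps[0]: bad value
```

>>> move_arm(
  claw=0,
  steps=[
    {"dx": 3.1,"dy": -2.2,"dz": 0,"spin": 0},
    {"dx": 3.2,"dy": -2.2,"dz": 0,"spin": 0},
    {"dx": 3.2,"dy": -2.2,"dz": 0,"spin": 0},
    {"dx": 3.2,"dy": -2.2,"dz": 0,"spin": 0},
    {"dx": 3.2,"dy": -2.2,"dz": 0,"spin": 0},
    {"dx": 3.2,"dy": -2.2,"dz": 0,"spin": 0},
    {"dx": 3.2,"dy": -2.2,"dz": 0,"spin": 0},
    {"dx": 3.2,"dy": -2.2,"dz": 0,"spin": 0},
    {"dx": 3.2,"dy": -2.2,"dz": 0,"spin": 0},
    {"dx": 3.1,"dy": -2.2,"dz": 0,"spin": 0},
    {"dx": 3.1,"dy": -2.2,"dz": 0,"spin": 0},
    {"dx": 3.1,"dy": -2.2,"dz": 0,"spin": 0},
  ],
)

```text
time: 1.3
ee_pos: [0.4737, -0.2242, 0.4046]
eef_rot: [0.988, 0.157, -0.0, -0.0]
ft_force: [0.6, -0.3, -0.5]
width: 0.0025
grip_force: 0.0
```

>>> move_arm(
  steps=[
    {"dx": 0,"dy": 0,"dz": 0,"spin": 0.13},
    {"dx": 0,"dy": 0,"dz": 0,"spin": 0.13},
    {"dx": 0,"dy": 0,"dz": 0,"spin": 0.13},
    {"dx": 0,"dy": 0,"dz": 0,"spin": 0.13},
    {"dx": 0,"dy": 0,"dz": 0,"spin": 0},
    {"dx": 0,"dy": 0,"dz": 0,"spin": 0},
  ],
)

```text
time: 1.9
ee_pos: [0.4731, -0.2255, 0.4045]
eef_rot: [0.995, -0.1, -0.0, -0.0]
ft_force: [-0.7, -1.1, -0.0]
width: 0.0005
grip_force: 0.0
```

>>> move_arm(
  steps=[
    {"dx": 0,"dy": 0,"dz": 2,"spin": 0},
    {"dx": 0,"dy": 0,"dz": 2,"spin": 0},
    {"dx": 0,"dy": 0,"dz": 1.7,"spin": 0},
    {"dx": 0,"dy": -1,"dz": 0,"spin": 0},
    {"dx": 0,"dy": -1,"dz": 0,"spin": 0},
    {"dx": 0,"dy": -0.8,"dz": 0,"spin": 0},
    {"dx": 0,"dy": -0.6,"dz": 0,"spin": 0},
    {"dx": 0,"dy": -0.6,"dz": 0,"spin": 0},
    {"dx": 0,"dy": -0.6,"dz": 0,"spin": 0},
    {"dx": 0,"dy": -0.6,"dz": 0,"spin": 0},
    {"dx": 0,"dy": -0.6,"dz": 0,"spin": 0},
  ],
)

```text
time: 3.0
ee_pos: [0.485, -0.1685, 0.3478]
eef_rot: [0.995, -0.103, 0.0, 0.0]
ft_force: [-0.5, -1.0, -0.3]
width: 0.0001
grip_force: 0.5
```

```bash
python3 - <<'E'
from h import *
a=snap('top','t1')['img'];b=snap('side','s1')['img']
o=np.hstack([cv2.resize(a[130:330,260:480],(440,400)),cv2.resize(b[90:290,270:450],(360,400))]);cv2.imwrite('pics/v1.png',o[:,:,::-1])
E
```

```text
(no output)
```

View pics/v1.png

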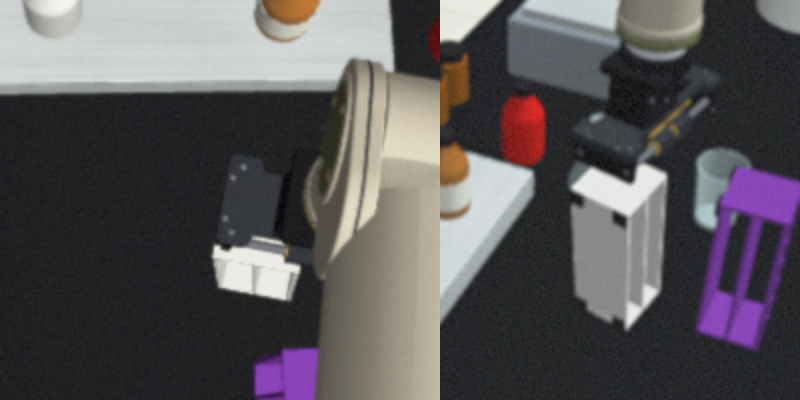

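The rack is upright and starting to lean in front of the fingers, with the hand clear above its end. I'll keep pushing.

>>> move_arm(
  steps=[
    {"dx": 0,"dy": -0.7,"dz": 0,"spin": 0},
    {"dx": 0,"dy": -0.7,"dz": 0,"spin": 0},
    {"dx": 0,"dy": -0.7,"dz": 0,"spin": 0},
    {"dx": 0,"dy": -0.7,"dz": 0,"spin": 0},
    {"dx": 0,"dy": -0.7,"dz": 0,"spin": 0},
    {"dx": 0,"dy": -0.7,"dz": 0,"spin": 0},
    {"dx": 0,"dy": -0.7,"dz": 0,"spin": 0},
    {"dx": 0,"dy": -0.7,"dz": 0,"spin": 0},
    {"dx": 0,"dy": 0,"dz": 0,"spin": 0},
    {"dx": 0,"dy": 0,"dz": 0,"spin": 0},
  ],
)

```text
time: 4.1
ee_pos: [0.4964, -0.114, 0.3477]
eef_rot: [0.995, -0.102, -0.0, 0.0]
ft_force: [-0.0, -0.3, -0.3]
width: 0.0004
grip_force: 0.0
```

```bash
python3 - <<'E'
from h import *
a=snap('top','t2')['img'];b=snap('side','s2')['img']
o=np.hstack([cv2.resize(a[100:350,180:400],(440,500)),cv2.resize(b[90:340,210:390],(360,500))]);cv2.imwrite('pics/v2.png',o[:,:,::-1])
E
```

```text
(no output)
```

View pics/v2.png

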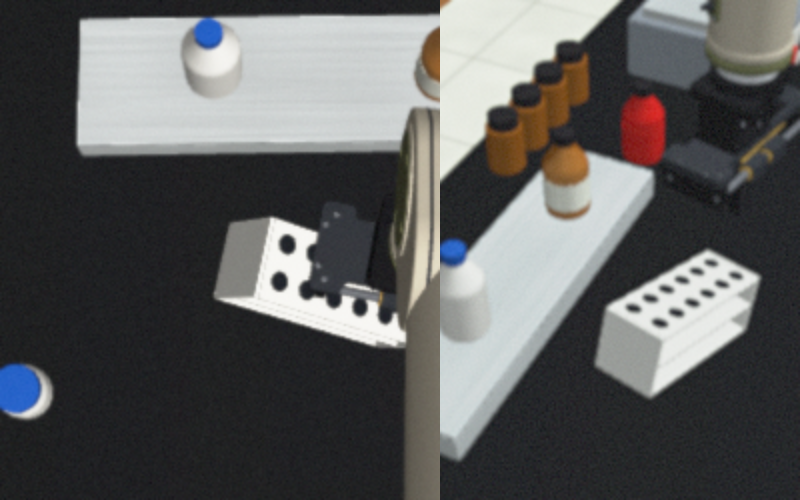

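```bash
python3 - <<'E'
from h import *
c=dict(np.load('top.npz'));s=dict(np.load('side.npz'))
print(back(c,np.array([(272,217),(254,303)])/2+[180,100],.08).round(3).tolist())
P=back(s,np.array([(610,304),(708,250),(760,277),(663,336)])*[.5,.5]+[210-220,90],.08);print(P.round(3).tolist(),P.mean(0))
E
```

```text
[[0.583, 0.014, 0.08], [0.497, 0.032, 0.08]]
[[0.591, 0.007, 0.08], [0.526, -0.124, 0.08], [0.454, -0.108, 0.08], [0.517, 0.026, 0.08]] [ 0.52217815 -0.04963628  0.08      ]
```

>>> move_arm(
  steps=[
    {"dx": 0,"dy": 0,"dz": -3,"spin": 0},
    {"dx": -3,"dy": 2,"dz": -3,"spin": 0},
    {"dx": -4,"dy": 0,"dz": 0,"spin": 0},
    {"dx": -4,"dy": 0,"dz": 0,"spin": 0},
    {"dx": -4,"dy": 0,"dz": 0,"spin": 0},
    {"dx": 0,"dy": 0,"dz": 0,"spin": 0},
    {"dx": 0,"dy": 0,"dz": 0,"spin": 0},
  ],
)

```text
time: 4.9
ee_pos: [0.345, -0.1032, 0.4083]
eef_rot: [0.995, -0.103, 0.001, 0.001]
ft_force: [-0.8, -0.1, -0.4]
width: 0.0004
grip_force: 0.0
```

```bash
python3 - <<'E'
from h import *
a=snap('top','t3')['img'];b=snap('side','s3')['img']
o=np.hstack([cv2.resize(a[100:350,180:400],(440,500)),cv2.resize(b[90:340,210:390],(360,500))]);cv2.imwrite('pics/v3.png',o[:,:,::-1])
E
```

```text
(no output)
```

View pics/v3.png

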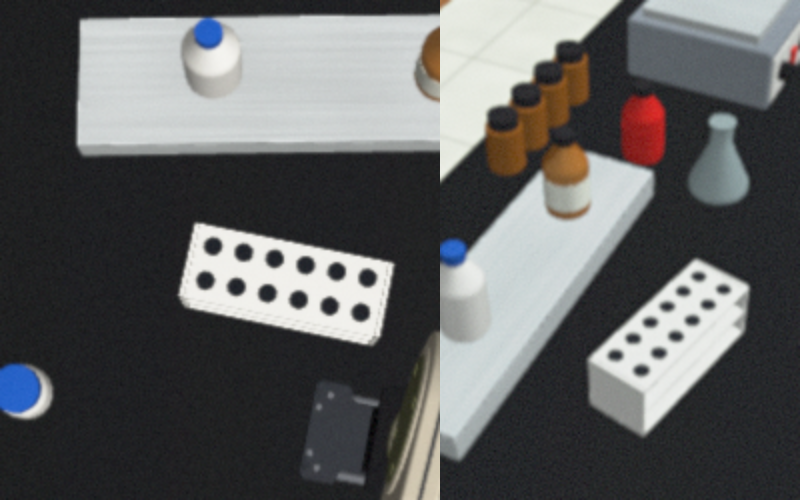

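The rack is on its feet with the holes up. Its top corners in the top crop are about (195,223), (394,263), (379,335) and (182,295).

```bash
python3 - <<'E'
from h import *
c=dict(np.load('top.npz'))
P=back(c,np.array([(195,223),(394,263),(379,335),(182,295)])/2+[180,100],.08)
m=P[0]-P[1];print(P.round(3).tolist(),P.mean(0),np.degrees(np.arctan2(m[0],m[1])))
E
```

```text
[[0.578, 0.09, 0.08], [0.536, -0.106, 0.08], [0.465, -0.089, 0.08], [0.506, 0.102, 0.08]] [ 0.52095353 -0.00056769  0.08      ] 12.13567512470417
```

>>> move_arm(
  claw=8.7,
  steps=[
    {"dx": 1.5,"dy": -3,"dz": 0,"spin": 0},
    {"dx": 1.5,"dy": -3,"dz": 0,"spin": 0},
    {"dx": 1.5,"dy": -3,"dz": 0,"spin": 0},
    {"dx": 1.5,"dy": -3,"dz": 0,"spin": 0},
    {"dx": 0,"dy": 0,"dz": 0,"spin": -0.1},
    {"dx": 0,"dy": 0,"dz": 0,"spin": -0.105},
    {"dx": 0,"dy": 0,"dz": 3,"spin": 0},
    {"dx": 0,"dy": 0,"dz": 3,"spin": 0},
    {"dx": 0,"dy": 0,"dz": 3,"spin": 0},
    {"dx": 0,"dy": 0,"dz": 0,"spin": 0},
    {"dx": 0,"dy": 0,"dz": 0,"spin": 0},
  ],
)

```text
time: 6.1
ee_pos: [0.4293, 0.0024, 0.318]
eef_rot: [1.0, 0.0, -0.001, -0.001]
ft_force: [-0.2, 0.1, 1.5]
width: 0.0803
grip_force: 0.0
```

>>> move_arm(
  steps=[
    {"dx": 0,"dy": 0,"dz": 3,"spin": 0},
    {"dx": 0,"dy": 0,"dz": 3,"spin": 0},
    {"dx": 0,"dy": 0,"dz": 3,"spin": 0},
    {"dx": 0,"dy": 0,"dz": 2.6,"spin": 0},
    {"dx": 0,"dy": 0,"dz": 0,"spin": 0},
    {"dx": 1,"dy": 0,"dz": 0,"spin": 0},
    {"dx": 1,"dy": 0,"dz": 0,"spin": 0},
    {"dx": 0.8,"dy": 0,"dz": 0,"spin": 0},
    {"dx": 0.7,"dy": 0,"dz": 0,"spin": 0},
    {"dx": 0.7,"dy": 0,"dz": 0,"spin": 0},
    {"dx": 0.7,"dy": 0,"dz": 0,"spin": 0},
  ],
)

```text
time: 7.2
ee_pos: [0.478, 0.0021, 0.2018]
eef_rot: [1.0, -0.0, -0.0, 0.0]
ft_force: [-4.3, -1.3, 2.6]
width: 0.0871
grip_force: 1.8
```

>>> move_arm(
  steps=[
    {"dx": 0.7,"dy": 0,"dz": 0,"spin": 0},
    {"dx": 0.7,"dy": 0,"dz": 0,"spin": 0},
    {"dx": 0.7,"dy": 0,"dz": 0,"spin": 0},
    {"dx": 0.7,"dy": 0,"dz": 0,"spin": 0},
    {"dx": 0.7,"dy": 0,"dz": 0,"spin": 0},
    {"dx": 0.7,"dy": 0,"dz": 0,"spin": 0},
    {"dx": 0,"dy": 0,"dz": 0,"spin": 0},
  ],
)

```text
time: 7.9
ee_pos: [0.5207, 0.0024, 0.2018]
eef_rot: [1.0, 0.0, 0.001, -0.0]
ft_force: [-0.1, 1.0, 0.3]
width: 0.0871
grip_force: 0.0
```

```bash
python3 - <<'E'
from h import *
a=snap('top','t4')['img'];b=snap('side','s4')['img']
o=np.hstack([cv2.resize(a[100:350,180:400],(440,500)),cv2.resize(b[90:340,210:390],(360,500))]);cv2.imwrite('pics/v4.png',o[:,:,::-1])
E
```

```text
(no output)
```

View pics/v4.png

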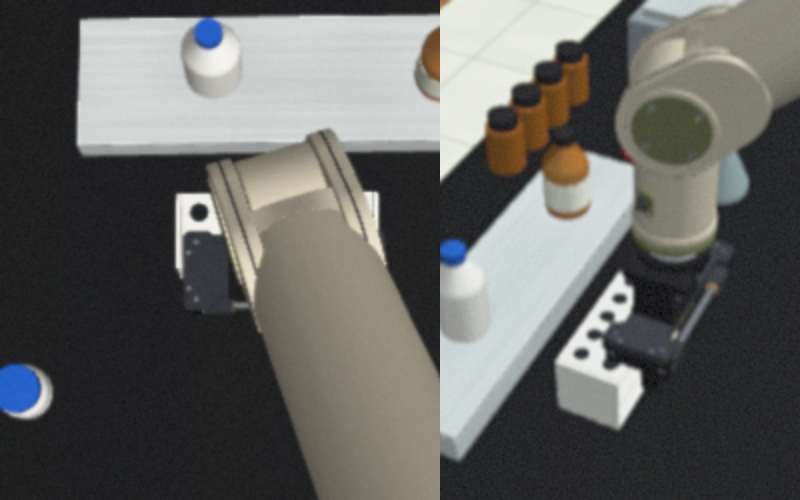

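The rack is square to the shelf, with its far edge at crop row 193 and the shelf front at about 153.

>>> move_arm(
  steps=[
    {"dx": 0.7,"dy": 0,"dz": 0,"spin": 0},
    {"dx": 0.7,"dy": 0,"dz": 0,"spin": 0},
    {"dx": 0.7,"dy": 0,"dz": 0,"spin": 0},
    {"dx": 0.7,"dy": 0,"dz": 0,"spin": 0},
    {"dx": 0.7,"dy": 0,"dz": 0,"spin": 0},
    {"dx": 0.7,"dy": 0,"dz": 0,"spin": 0},
    {"dx": 0.4,"dy": 0,"dz": 0,"spin": 0},
    {"dx": 0.3,"dy": 0,"dz": 0,"spin": 0},
    {"dx": 0.2,"dy": 0,"dz": 0,"spin": 0},
    {"dx": 0.2,"dy": 0,"dz": 0,"spin": 0},
  ],
)

```text
time: 9.0
ee_pos: [0.5726, 0.0022, 0.2017]
eef_rot: [1.0, -0.0, -0.0, 0.0]
ft_force: [-2.2, 0.0, 1.0]
width: 0.0872
grip_force: 1.4
```

>>> move_arm(
  steps=[
    {"dx": 0.2,"dy": 0,"dz": 0,"spin": 0},
    {"dx": 0.2,"dy": 0,"dz": 0,"spin": 0},
  ],
)

```text
time: 9.2
ee_pos: [0.5767, 0.0022, 0.2018]
eef_rot: [1.0, -0.0, 0.0, 0.0]
ft_force: [-2.5, -0.7, -0.5]
width: 0.087
grip_force: 1.2
```

>>> move_arm(
  steps=[
    {"dx": 0.2,"dy": 0,"dz": 0,"spin": 0},
    {"dx": 0,"dy": 0,"dz": 0,"spin": 0},
  ],
)

```text
time: 9.4
ee_pos: [0.5789, 0.0021, 0.2018]
eef_rot: [1.0, -0.0, 0.0, 0.0]
ft_force: [-0.7, -0.3, -1.7]
width: 0.0869
grip_force: 0.5
```

No wall contact yet, so I'll go on in small steps.

>>> move_arm(
  steps=[
    {"dx": 0.2,"dy": 0,"dz": 0,"spin": 0},
    {"dx": 0.1,"dy": 0,"dz": 0,"spin": 0},
  ],
)

```text
time: 9.6
ee_pos: [0.5817, 0.0022, 0.2018]
eef_rot: [1.0, -0.0, 0.0, 0.0]
ft_force: [-3.7, 0.1, 0.3]
width: 0.087
grip_force: 1.6
```

>>> move_arm(
  steps=[
    {"dx": 0.2,"dy": 0,"dz": 0,"spin": 0},
  ],
)

```text
time: 9.7
ee_pos: [0.5836, 0.0022, 0.2018]
eef_rot: [1.0, -0.0, -0.0, 0.0]
ft_force: [-3.1, 0.2, 2.0]
width: 0.0872
grip_force: 1.8
```

>>> move_arm(
  steps=[
    {"dx": 0.2,"dy": 0,"dz": 0,"spin": 0},
    {"dx": 0.1,"dy": 0,"dz": 0,"spin": 0},
  ],
)

```text
time: 9.9
ee_pos: [0.5858, 0.0022, 0.2017]
eef_rot: [1.0, 0.0, -0.002, 0.0]
ft_force: [-18.0, -2.5, 13.8]
width: 0.0867
grip_force: 8.9
```

```bash
python3 - <<'E'
from h import *
a=snap('top','t5')['img'];b=snap('side','s5')['img']
o=np.hstack([cv2.resize(a[140:240,230:390],(480,300)),cv2.resize(b[170:290,200:320],(300,300))]);o=cv2.resize(o,(780,300));cv2.imwrite('pics/v5.png',o[:,:,::-1])
E
```

```text
(no output)
```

View pics/v5.png

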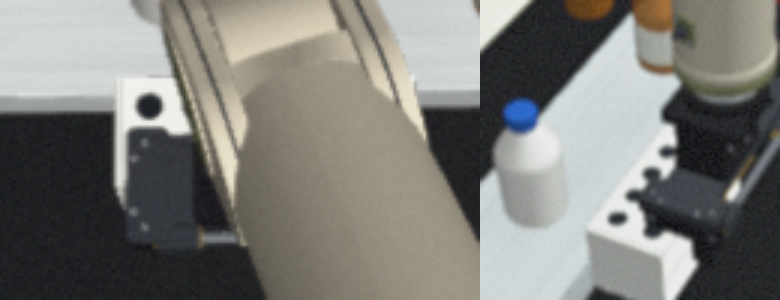

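Force has risen to 18 N and the rack sits against the shelf front. I'll back off and lift.

>>> move_arm(
  steps=[
    {"dx": -0.5,"dy": 0,"dz": 0,"spin": 0},
    {"dx": -1.5,"dy": 0,"dz": 0,"spin": 0},
    {"dx": -3,"dy": 0,"dz": 0,"spin": 0},
    {"dx": -3,"dy": 0,"dz": 0,"spin": 0},
    {"dx": -3,"dy": 0,"dz": 0,"spin": 0},
    {"dx": -3,"dy": 0,"dz": -2,"spin": 0},
    {"dx": 0,"dy": 0,"dz": -3,"spin": 0},
    {"dx": 0,"dy": 0,"dz": -3,"spin": 0},
    {"dx": 0,"dy": 0,"dz": 0,"spin": 0},
    {"dx": 0,"dy": 0,"dz": 0,"spin": 0},
  ],
)

```text
time: 11.0
ee_pos: [0.4471, 0.0022, 0.2824]
eef_rot: [1.0, -0.0, 0.001, 0.0]
ft_force: [-0.5, 0.4, -0.4]
width: 0.0868
grip_force: 0.0
```

```bash
python3 - <<'E'
from h import *
a=snap('top','t6')['img'];b=snap('side','s6')['img']
o=np.hstack([cv2.resize(a[140:240,230:390],(480,300)),cv2.resize(b[150:290,200:340],(300,300))]);cv2.imwrite('pics/v6.png',o[:,:,::-1])
E
```

```text
(no output)
```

View pics/v6.png

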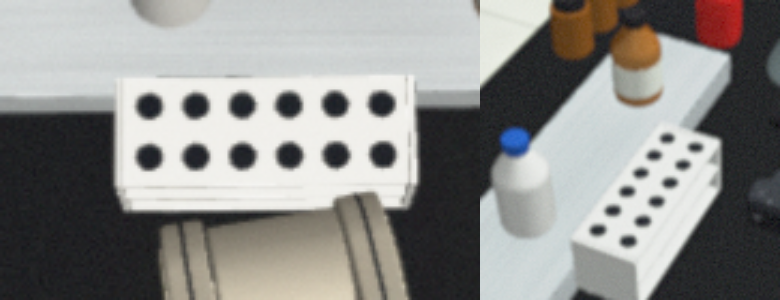

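```bash
python3 - <<'E'
from h import *
c=dict(np.load('top.npz'))
P=back(c,np.array([(117,79),(413,75),(413,183),(118,188)])/3+[230,140],.08)
print(P.round(4).tolist(),P.mean(0)); print(back(c,np.array([(20,97),(460,93)])/3+[230,140],.04).round(4).tolist())
E
```

```text
[[0.6708, 0.1074, 0.08], [0.6718, -0.0909, 0.08], [0.5974, -0.0889, 0.08], [0.5958, 0.1062, 0.08]] [0.63391704 0.00844793 0.08      ]
[[0.6708, 0.1779, 0.04], [0.6708, -0.1271, 0.04]]
```

The far edge of the rack (x = 0.671) matches the shelf front (x = 0.671). It lies parallel within about 0.5° and well inside the shelf's ends, with the hand clear.

```bash
python3 -c "
from bench import job
print(job.close_job())"
```

```text
the job is handed in; nothing more can be done
None
```

The job is handed in: the long rack is down on its feet, holes up and flush along the shelf front within its ends (checked from the cameras), with the hand clear; no verdict was returned.

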